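# Load the tipping tray and tip the tubes to its discharge end

### The job

Lay the stray 5 ml tube lengthwise in the empty middle lane of the level tipping tray, in the half away from its push tab, and let it go. Then press the push tab down with the gripper until the tray rests on its rubber-capped stop, and keep it pressed there steadily with about 10 N (never more than 20 N) for two seconds, so that all three tubes slide down to the tab end; then let go, leaving the tray tipped. Do not touch the two small tubes with the gripper and leave the things around alone.

Things in the scene. Friction and masses are not known exactly. Their poses are not given: they have to be found in the camera images.
- tray: Steel tray, 240 mm long (x), 128 mm wide (y), hinged across its middle. Origin on the hinge axis, 70 mm above the worktop, 6 mm below the tray's floor surface. +x points along the tray to the push tab. Level at the start, z up; it tips only with the tab end down, on a stiff hinge, and stays at the angle it is left at. Moving it takes 1 to 3 N at the tab.
- tray_floor (a point): Middle of the tray's floor surface, axes as the tray. The half away from the tab is at negative x; inside end walls at x = -117 and +117 mm. Walls 18 mm high, 3 mm thick. Two ribs along x at y = -20 and +20 mm, 2.5 mm high, 3 mm wide, make three lanes. Polished: tubes begin to slide at a tilt of about 0.15 to 0.25 rad.
- push_tab (a point): Top of the push tab, a flat ledge outside the tray's end wall, level with the tray's floor: 120 to 166 mm from the hinge along x, 70 mm wide, 4 mm thick. The point is 145 mm from the hinge; axes as the tray. The end wall beside it stands 18 mm higher.
- tipper: The fixed aluminium stand of the tray, 250 x 152 mm; origin on the worktop under the hinge, axes as the level tray; its cheeks beside the hinge end 9 mm below the tray's rim. Under the tab half stands a rubber-capped stop screw that halts the tray at a tilt between 0.25 and 0.38 rad: different each time and not measured. The rubber yields only a few tenths of a millimetre per N at the tab.
- stray_mid (a point): Middle of the loose 5 ml tube, 88 mm long, body 10.6 mm in diameter, screw cap 14 mm in diameter and 14 mm long at one end; lies on the worktop at the start, the middle about 6 mm above it. z points along the tube to the cap.
- microtube_a_mid (a point): Middle of a 2 ml screw-cap tube, 42 mm long, 12 mm in diameter at the cap, lying lengthwise in the tray's +y lane (about y = 41 mm). z points along it to the cap.
- microtube_b_mid (a point): Middle of a like 2 ml tube, lying lengthwise in the tray's -y lane (about y = -41 mm). z points along it to the cap.
- pen: Pen, 138 mm long along its y, 11 mm high, lying; bystander. Origin under its middle.
- forceps: Steel forceps, 132 mm long along its x, 8 mm high, lying; bystander. Origin under its middle.
- cup: Small white weighing cup upside down, 31 mm across, 32 mm high; bystander. Origin under its middle.
- carton: Small white carton, 32 x 46 x 62 mm, standing; bystander. Origin under its middle.

How it is judged:
By the outcome, as a careful person would: the job done as asked, in the order asked, and still so for the second after the job is handed in, with the robot touching nothing.
It also fails if it takes over 69 s, if anything falls off the work surface, if the arm or the gripper's body presses on something with over 40 N, if the wrist force passes 120 N, or if a joint passes its speed limit or range.

### The arm

A 7-joint arm with a two-finger parallel gripper is mounted at the origin on a cart in front of the work surface, level with it; the furniture and walls round the work are solid. World frame = base frame: x ahead of the robot, y to its left, z up, the work surface at z = 0. Lengths are in m, angles in rad, forces in N, time in s.
With the tool pointing down it reaches from about 0.425 to 0.925 m from the base axis. Payload 6.8 kg.
Tool frame: the origin (TCP) lies on the front face of the gripper's body, between the roots of the fingers; the fingertips stand 73 mm ahead of it and the grasp point (between the pads) lies 54 mm ahead of it (env.nose_length is the distance from the TCP to the fingertips, in m); z points along the fingers, y is the line along which they close (so a half turn about z gives the same grasp; the last joint's range is limited). The gripper opens to 85 mm and grips with 20 to 120 N. Pads are 22 mm wide; open, the fingers measure 114 mm over their backs; the gripper's body (76 mm by 85 mm) begins 54 mm behind the grasp point. The pads swing forward as they close: fully open they stand 13 mm farther back than shut.
Start: joints at [1.016, 0.477, 0.022, 1.555, -0.011, 1.109, -0.083], TCP at [0.292, -0.609, 0.304] pointing down, gripper open.
Joint ranges: [-2.96, 2.96], [-0.34, 2.1], [-1.41, 1.46], [0.24, 2.44], [-1.37, 4.51], [0.17, 1.92], [-2.96, 2.96]. Speed limits (rad/s): [2.39, 2.39, 3.14, 3.14, 3.14, 3.14, 3.14].

### API

Orientations are given as a unit quaternion [w, x, y, z].
In Python, from cell import env, kin, camera, calibration, job gives the robot as it stands. The module is installed in compiled form; this text tells all that it offers. Calls block until the motion is done:
- env.reach(position, orientation): joint-space move of the TCP to a pose.
- env.movel(position, velocity=0.15, rot=None, stop_force=None): straight line of the TCP; rot=None keeps the orientation; velocity is the mean speed in m/s. With stop_force (N) it stops when the force on the tool has changed by that much, and returns True; else False.
- env.goto_joints(angles): joint-space move.
- env.grip(opening, f_grip=None): finger opening in m; f_grip is the grip in N (None keeps the last); returns when the fingers have stopped.
- env.dwell(seconds).
- kin.inverse_kinematics(position, orientation): joint angles nearest the present ones, or None.
- env.get_state(): the state.
- camera(name): name is "side" or "top"; returns (picture, depth): 480x640x3 uint8, blue, green, red; 480x640 float32, m along the optical axis (not along the pixel's ray), 0 where there is no reading.
- calibration(name): a dict with "fx", "fy", "cx", "cy" (pixels), "rvec" (rotation vector, rad) and "tvec" (3), from world to camera coordinates, as OpenCV has them. Camera axes: x right, y down, z forward; pixel columns grow to the right and rows downward; lengths in m; the calibration is good to about 2 mm. A picture is of the moment at which its call begins. calibration takes no time and is no camera call.
A pose or a line that the arm cannot do raises env.PlanningError and nothing moves.
- job.job_done(): hands the job in; it is judged then, once.
The state is a dict: "time": time; "qpos": joint angles; "joint_velocities": joint speeds; "joint_torque": joint torques, N m; "tcp_pos": TCP position; "orientation": TCP orientation; "force": force on the tool from outside, world axes, zero at the start; "torque": the same for the moment, N m; "opening": finger opening in m; "gripper_force": force on a finger pad.
Only numpy, scipy, OpenCV 4.12 (cv2) and the standard library are available. Lean on these libraries where they do the work, as an engineer would, in place of code of your own. Each camera call takes 0.05 s, during which the arm holds its last target. There are 200 camera calls.

## Working session

There is one attempt and no reset: what is moved stays moved. The work goes in short steps, each a Python script; the robot and the scene stay as the last script left them, time stands still between calls to the robot, and variables do not carry over. Pictures are saved under pics/ and viewed, at most 10 in all, crops included, and the job is handed in when it is done.

```bash
mkdir -p pics; ls
python3 - <<'E'
from cell import env,camera,calibration
import cv2,numpy as np
for n in("side","top"):
    p,d=camera(n); cv2.imwrite(f"pics/{n}0.png",p); np.save(f"pics/{n}0.npy",d)
    c=calibration(n); R=cv2.Rodrigues(np.array(c["rvec"],float))[0]; print(n,c,-R.T@np.array(c["tvec"]).ravel())
s=env.get_state();print(s["time"],s["orientation"],s["opening"],s["force"])
E
```

```text
pics
side {'fx': 497.1159824823942, 'fy': 497.1159824823942, 'cx': 324.6854362368183, 'cy': 226.31465104712603, 'rvec': array([ 2.11207498, -0.28771373,  0.13752175]), 'tvec': array([-0.568267  ,  0.11082313,  1.38154848])} [ 0.27325326 -1.22605703  0.81608955]
top {'fx': 576.9459094993362, 'fy': 576.9459094993362, 'cx': 318.09471124018785, 'cy': 244.2607630473949, 'rvec': array([ 2.13594267, -2.10942719,  0.20348903]), 'tvec': array([-0.06551674,  0.60594189,  1.35552351])} [ 0.3405161  -0.05727422  1.44556925]
0.1 [-7.86304179e-04  9.75149350e-01  2.21546990e-01 -2.40213206e-04] 0.08555473412943196 [ 0.51901527  0.06836578 -0.81800958]
```

View pics/side0.png

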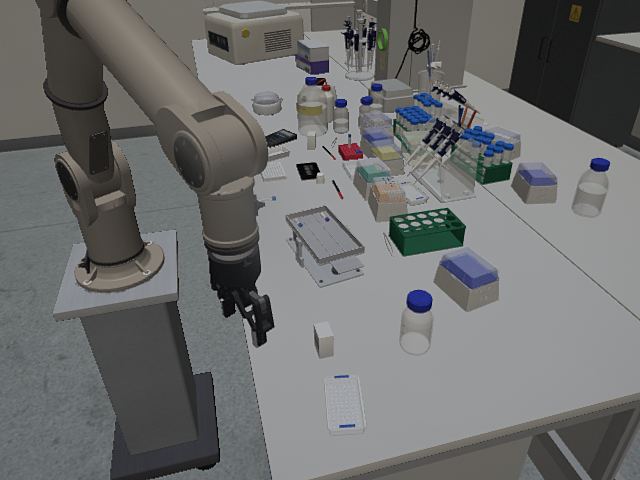

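View pics/top0.png

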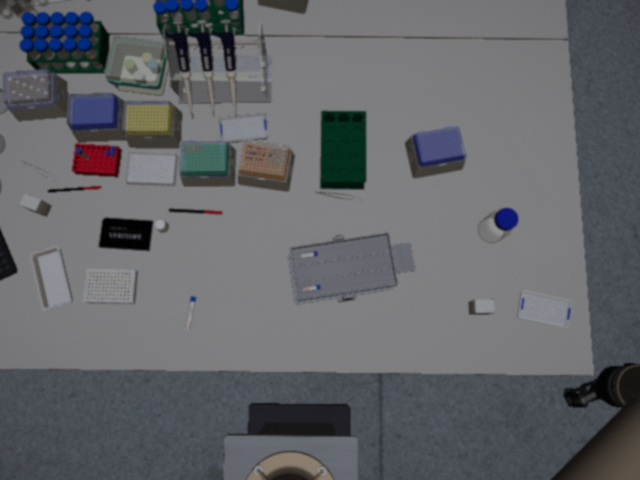

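The top view shows the tray at about (343,267) with its tab at (404,257), and the small tubes at (310,254) and (312,288). The stray tube runs from (190,328) to its cap at (193,298). In the side view the tray is at (325,233), and the stray tube is near (268,198).

```bash
cat > h.py <<'E'
import cv2,numpy as np
from cell import env,kin,camera,calibration,job
def cal(n):
    c=calibration(n);R=cv2.Rodrigues(np.array(c["rvec"],float))[0]
    return c,R,np.array(c["tvec"]).ravel()
def rays(n,uv):
    c,R,t=cal(n);uv=np.atleast_2d(uv).astype(float)
    return -R.T@t, np.c_[(uv[:,0]-c["cx"])/c["fx"],(uv[:,1]-c["cy"])/c["fy"],np.ones(len(uv))]@R
def onplane(n,uv,z):
    o,d=rays(n,uv);return o+d*((z-o[2])/d[:,2])[:,None]
def cloud(n,dep):
    v,u=np.mgrid[:480,:640];o,d=rays(n,np.c_[u.ravel(),v.ravel()])
    return (o+d*dep.reshape(-1,1)).reshape(480,640,3)
def proj(n,P):
    c,R,t=cal(n);q=np.atleast_2d(P)@R.T+t
    return np.c_[q[:,0]/q[:,2]*c["fx"]+c["cx"],q[:,1]/q[:,2]*c["fy"]+c["cy"]]
def tri(uva,na,uvb,nb):
    oa,da=rays(na,uva);ob,db=rays(nb,uvb);da,db=da[0],db[0]
    s=np.linalg.lstsq(np.c_[da,-db],ob-oa,rcond=None)[0]
    a,b=oa+s[0]*da,ob+s[1]*db
    return (a+b)/2,np.linalg.norm(a-b)
E
python3 - <<'E'
from h import *
for n in("top","side"):
    d=np.load(f"pics/{n}0.npy");P=cloud(n,d);print(n,(d==0).mean())
    m=(d>0)&(P[...,2]>.06)&(P[...,2]<.12)&(P[...,0]>.42)&(P[...,0]<.68)&(P[...,1]>-.35)&(P[...,1]<.1)
    k,l,st,_=cv2.connectedComponentsWithStats(m.astype(np.uint8));i=1+st[1:,4].argmax();m=l==i
    z=P[m][:,2];print(st[i],np.histogram(z,bins=np.arange(.06,.121,.004)))
    for h in(.076,.094):
        q=P[m&(abs(P[...,2]-h)<.005)]
        r=cv2.minAreaRect((q[:,:2]*1000).astype(np.float32));print(h,r,len(q),np.median(q[:,2]))
    w=(P[...,2]>-.02)&(P[...,2]<.02)&(d>0);print("table",np.median(P[w][:,2]),P[w][:,2].std())
# crops
a=cv2.imread("pics/top0.png");b=cv2.imread("pics/side0.png")
x=cv2.resize(a[225:335,275:425],None,fx=4,fy=4,interpolation=cv2.INTER_CUBIC)
y=cv2.resize(b[190:295,270:380],None,fx=4,fy=4,interpolation=cv2.INTER_CUBIC)[:440]
im=np.zeros((590,800,3),np.uint8);
x=cv2.resize(a[225:315,280:420],(420,270),interpolation=cv2.INTER_CUBIC);im[:270,:420]=x
y=cv2.resize(b[195:295,280:380],(300,300),interpolation=cv2.INTER_CUBIC);im[:300,440:740]=y
x=cv2.resize(a[285:340,160:220],(300,275),interpolation=cv2.INTER_CUBIC);im[310:585,:300]=x
y=cv2.resize(b[180:220,250:300],(350,280),interpolation=cv2.INTER_CUBIC);im[305:585,400:750]=y
cv2.imwrite("pics/crop.png",im);print(env.nose_length)
E
```

```text
top 0.004059244791666666
[ 290  233  126   68 6127] (array([   1,   20,  469, 2226, 2229,  511,  195,  185,  205,   82,    4,
          0,    0,    0,    0]), array([0.06 , 0.064, 0.068, 0.072, 0.076, 0.08 , 0.084, 0.088, 0.092,
       0.096, 0.1  , 0.104, 0.108, 0.112, 0.116, 0.12 ]))
0.076 ((553.6754150390625, -145.41534423828125), (157.66563415527344, 287.105224609375), 9.740402221679688) 4934 0.07598226016631593
0.094 ((545.8724365234375, -119.91950988769531), (135.25315856933594, 240.0369873046875), 9.668011665344238) 428 0.09313397594165096
table 8.581017254571943e-05 0.004406010495282416
side 0.038818359375
[ 285  205   79   69 3157] (array([   6,    7,   13,  454, 1617,  319,  250,  206,  237,   48,    0,
          0,    0,    0,    0]), array([0.06 , 0.064, 0.068, 0.072, 0.076, 0.08 , 0.084, 0.088, 0.092,
       0.096, 0.1  , 0.104, 0.108, 0.112, 0.116, 0.12 ]))
0.076 ((555.4835205078125, -145.3421630859375), (158.64764404296875, 295.11444091796875), 11.771896362304688) 2212 0.07740107573931793
0.094 ((551.526123046875, -121.24610900878906), (131.53213500976562, 247.01405334472656), 9.518771171569824) 428 0.09338217486904166
table 0.0013680710599500712 0.004111983984927078
0.0726
```

View pics/crop.png

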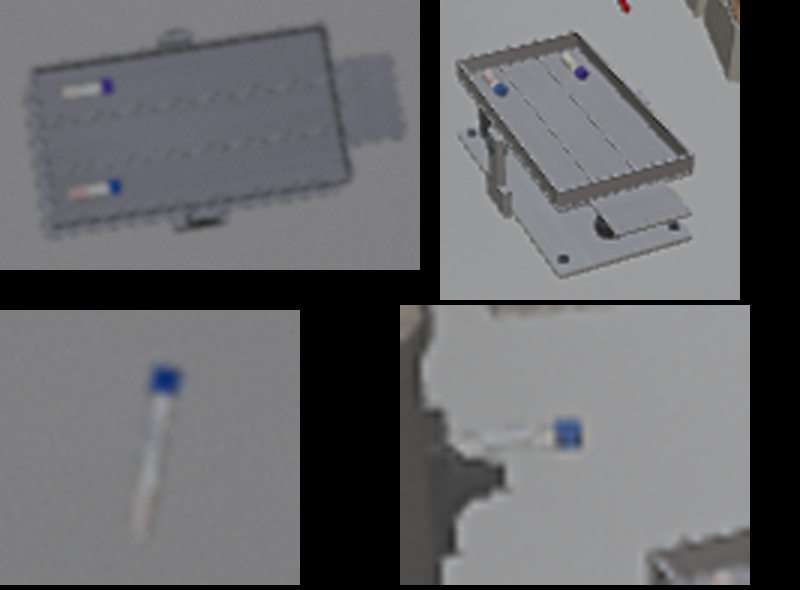

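Run:
```python
from h import *
f=lambda x,y,s,ox,oy,cx,cy:((x-cx+.5)/s-.5+ox,(y-cy+.5)/s-.5+oy)
T=lambda x,y:f(x,y,3,280,225,0,0)
S=lambda x,y:f(x,y,3,280,195,440,0)
pt=[T(33,69),T(323,26),T(351,180),T(51,230)];ps=[S(577,33),S(693,158),S(558,195),S(457,65)]
C=[]
for a,b in zip(pt,ps):
    p,e=tri(a,"top",b,"side");C.append(p);print("corner",p.round(4),round(e,4), onplane("top",a,.094)[0].round(4),onplane("side",b,.094)[0].round(4))
for nm,Q in(("tri",np.array(C)),("top",onplane("top",pt,.094)),("side",onplane("side",ps,.094))):
    c=Q.mean(0);dx=(Q[1]+Q[2]-Q[0]-Q[3])/2;print(nm,c.round(4),dx.round(4),np.arctan2(dx[1],dx[0]).round(4))
A={n:cv2.imread(f"pics/{n}0.png") for n in("top","side")}
R={"top":(160,285,220,340),"side":(255,185,300,210)}
D={"top":(280,225,340,300),"side":(280,200,335,235)}
for box in(R,D):
  for n in A:
    x0,y0,x1,y1=box[n];g=A[n][y0:y1,x0:x1].astype(int);w=np.clip(g[...,0]-g[...,2]-25,0,None).astype(float)
    k,l,st,ce=cv2.connectedComponentsWithStats((w>15).astype(np.uint8))
    for i in range(1,k):
        if st[i,4]>=3:
            v,u=np.nonzero(l==i);ww=w[v,u];print(n,"blue",(u@ww/ww.sum()+x0).round(2),(v@ww/ww.sum()+y0).round(2),st[i,4])
# stray body in top: differs from background median
g=A["top"][285:340,160:220].astype(int);d=np.abs(g-np.median(g,(0,1))).sum(2);m=(d>40).astype(np.uint8)
k,l,st,ce=cv2.connectedComponentsWithStats(m);i=1+st[1:,4].argmax();v,u=np.nonzero(l==i);pts=np.c_[u+160,v+285].astype(np.float32)
print("tube",st[i],cv2.minAreaRect(pts)); 
w=onplane("top",pts,.006)[:,:2].astype(np.float32)*1000;print(cv2.minAreaRect(w),cv2.fitLine(w,cv2.DIST_L2,0,.01,.01).ravel())
g=A["side"][185:212,255:300].astype(int);d=np.load("pics/side0.npy")[185:212,255:300]
m=((np.abs(g-np.median(g,(0,1))).sum(2)>25));print("\n".join("".join("#" if q else "." for q in r) for r in m))
```

```text
corner [0.5924 0.0072 0.0928] 0.0029 [0.5907 0.0073 0.094 ] [0.5934 0.0053 0.094 ]
corner [ 0.6322 -0.2246  0.0885] 0.0051 [ 0.6285 -0.2234  0.094 ] [ 0.6322 -0.2319  0.094 ]
corner [ 0.5077 -0.2451  0.0889] 0.0036 [ 0.5052 -0.2441  0.094 ] [ 0.5079 -0.2518  0.094 ]
corner [ 0.467  -0.0095  0.0868] 0.0065 [ 0.4631 -0.0094  0.094 ] [ 0.4684 -0.0214  0.094 ]
tri [ 0.5498 -0.118   0.0893] [ 0.0403 -0.2337 -0.0011] -1.4001
top [ 0.5469 -0.1174  0.094 ] [ 0.04   -0.2327  0.    ] -1.4006
side [ 0.5505 -0.125   0.094 ] [ 0.0392 -0.2338  0.    ] -1.4048
top blue 192.46 298.63 25
side blue 273.61 197.33 9
top blue 315.24 253.12 13
top blue 317.9 286.64 19
side blue 326.67 217.86 6
side blue 299.55 223.71 11
tube [29 11  8  7 44] ((192.64865112304688, 298.6081237792969), (7.069156646728516, 5.918363571166992), 9.462322235107422)
((474.62017822265625, 253.10049438476562), (17.715490341186523, 14.664485931396484), 81.31719970703125) [ 5.5177383e-02 -9.9847656e-01  4.7444519e+02  2.5320692e+02]
.............................................
.............................................
...........
[... 438 characters left out ...]
..........
##........#....######........................
##..##......#...#####........................
##..........##..#####........................
###.#..#######.######........................
#########....................................
##########...................................
##########...................................
##########...................................
##########...................................
###########..................................
########.....................................
#####........................................
####.........................................
####.........................................
###..........................................
```

Run:
```python
from h import *
p,e=tri((192.46,298.63),"top",(273.61,197.33),"side");print("cap tri",p,e)
cap=onplane("top",(192.46,298.63),.007)[0];tail=onplane("top",(187.6,330.2),.006)[0];scap=onplane("side",(273.61,197.33),.007)[0]
print(cap,scap,tail,np.linalg.norm(cap-tail))
c=np.array([.5485,-.1205]);y=-1.402;X=np.array([np.cos(y),np.sin(y)]);Y=np.array([-X[1],X[0]])
for a,b in(((315.24,253.12),(326.67,217.86)),((317.9,286.64),(299.55,223.71))):
    q,e=tri(a,"top",b,"side");m=(onplane("top",a,.082)[0]+onplane("side",b,.082)[0])/2
    print("micro",q.round(4),e,[((v[:2]-c)@X,(v[:2]-c)@Y) for v in(q,m)])
d=np.load("pics/top0.npy");P=cloud("top",d);print("micro depth z",P[251:256,300:318,2].max(),"tube z",np.median(P[297:301,191:195,2]))
# tab cloud
m=(abs(P[...,2]-.076)<.012)&(d>0);rel=P[...,:2]-c;tx=rel@X;ty=rel@Y;m&=(tx>.124)&(tx<.19)&(abs(ty)<.06)
print("tab",np.percentile(tx[m],[2,98]),np.percentile(ty[m],[3,50,97]),np.median(P[m][:,2]),m.sum())
from scipy.spatial.transform import Rotation as R
def q(yaw): r=R.from_euler('ZX',[yaw,np.pi]).as_quat();return [r[3],*r[:3]]
tv=cap-tail;ty_=np.arctan2(tv[1],tv[0]);print("tube yaw",ty_)
for nm,pos,yw in(("pick",[*(tail+tv*.5/1)[:2],.09],ty_),("place",[*(c-.06*X),.17],y),("tab",[*(c+.145*X),.16],y)):
    for k in(0,np.pi,-np.pi):
        print(nm,round(yw+k,2),kin.inverse_kinematics(list(pos),q(yw+k)))
```

```text
cap tri [0.47560323 0.25249433 0.01079837] 0.0029693216226213313
[0.47447337 0.25343744 0.007     ] [0.47806525 0.25951722 0.007     ] [0.39651996 0.26149496 0.006     ] 0.07837510281018471
micro [ 0.5807 -0.0515  0.0868] 0.0023875364945698725 [(np.float64(-0.06256975831524518), np.float64(0.043298282127058725)), (np.float64(-0.06630435436858942), np.float64(0.04541809845774856))]
micro [ 0.5001 -0.0588  0.0857] 0.0018638075773129736 [(np.float64(-0.06891824050070192), np.float64(-0.03730905392462727)), (np.float64(-0.07180154770391833), np.float64(-0.035996553640586015))]
micro depth z 0.09305182167625281 tube z 0.013022053104065678
tab [0.12526749 0.16748763] [-0.03262686  0.00068114  0.03345393] 0.07564345862967825 526
tube yaw -0.1029975939274787
pick -0.1 [-0.26465555  0.57039755 -0.48697661  2.07996671  0.46607704  0.59714141
 -2.75191907]
pick 3.04 [ 0.09931252  0.75358605 -0.9822425   2.05784992  0.88401391  0.82711671
  0.0473131 ]
pick -3.24 [ 0.09931252  0.75358605 -0.9822425   2.05784992  0.88401391  0.82711671
  0.0473131 ]
place -1.4 [-0.10499792  0.43285489  0.12923824  1.9966231  -0.08236263  0.71697642
 -2.8982154 ]
place 1.74 [ 0.39183975  0.47786929 -0.49458739  1.96232986  0.31659546  0.77702396
 -0.11545058]
place -4.54 [ 0.39183975  0.47786929 -0.49458739  1.96232986  0.31659546  0.77702396
 -0.11545058]
tab -1.4 [ 0.12566596  0.57976782  0.28296334  1.79649588 -0.21582887  0.7955093
 -2.45624775]
tab 1.74 [ 0.5770161   0.5876064  -0.33429763  1.76257854  0.24837973  0.83292031
  0.29542258]
tab -4.54 [ 0.5770161   0.5876064  -0.33429763  1.76257854  0.24837973  0.83292031
  0.29542258]
```

```bash
cat >> h.py <<'E'
from scipy.spatial.transform import Rotation as Rn
def q(yaw,pitch_axis=None,t=0.):
    r=Rn.from_euler('ZX',[yaw,np.pi])
    if pitch_axis is not None: r=Rn.from_rotvec(np.array(pitch_axis)*t)*r
    r=r.as_quat();return [r[3],*r[:3]]
C=np.array([.550,-.1205]);TY=-1.402;X=np.array([np.cos(TY),np.sin(TY)]);Y=np.array([-X[1],X[0]])
YP,YT=3.0387,TY+np.pi
def st(m=""):
    s=env.get_state();print(m,round(s["time"],2),"tcp",np.round(s["tcp_pos"],4),"F",np.round(s["force"],2),"open",round(s["opening"],4),"gf",round(float(np.max(s["gripper_force"])),1));return s
E
python3 - <<'E'
from h import *
P=cloud("top",np.load("pics/top0.npy"));m=(P[...,0]>.35)&(P[...,0]<.72)&(P[...,1]>-.52)&(P[...,1]<.33)
h=P[m][:,2].max();print("max h",h);assert h<.22
env.reach([.4388,.2563,.33],q(YP));st("above")
env.grip(.045,25)
env.movel([.4388,.2563,.12],.25);
p,d=camera("top");cv2.imwrite("pics/pick.png",cv2.resize(p[270:350,150:250],(600,480)));p,d=camera("side");cv2.imwrite("pics/pick2.png",cv2.resize(p[150:230,230:330],(600,480)))
st("low")
E
```

```text
max h 0.14578022761506637
above 3.17 tcp [0.4394 0.2556 0.3298] F [ 0.82 -0.16  0.39] open 0.0852 gf 0.0
low 4.74 tcp [0.4396 0.2569 0.1214] F [0.66 0.87 0.99] open 0.0451 gf 0.0
```

View pics/pick2.png

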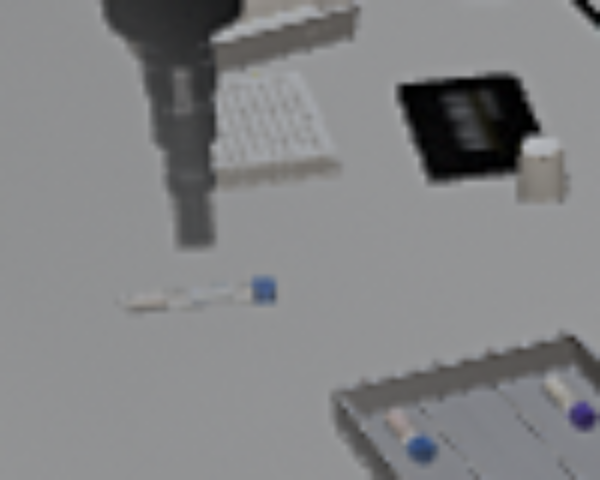

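The tube lies at about (122,303) to (277,289) in the crop. The fingers, around (195,247), are over its middle, so I'll go down and grip.

Run:
```python
from h import *
print(onplane("side",(250.3,200.5),.006),onplane("side",(263.3,199.3),.006))
hit=env.movel([.4388,.2563,.0752],.08,stop_force=8);st(f"down {hit}")
env.grip(.0,25);s=st("gripped")
if .006<s["opening"]<.014:
    env.movel([.4388,.2563,.25],.25);st("lift")
    p,d=camera("side");cv2.imwrite("pics/lift.png",cv2.resize(p[140:220,220:320],(600,480)))
```

```text
[[0.39874605 0.2619337  0.006     ]] [[0.44230255 0.25763842 0.006     ]]
down False 5.45 tcp [0.4387 0.2565 0.0751] F [-0.76  0.07  0.16] open 0.0453 gf 0.0
gripped 5.86 tcp [0.439  0.2564 0.0756] F [-0.31  0.75  1.7 ] open 0.009 gf 25.3
lift 6.71 tcp [0.4384 0.2554 0.2487] F [-0.44 -0.02  0.04] open 0.009 gf 25.1
```

View pics/lift.png

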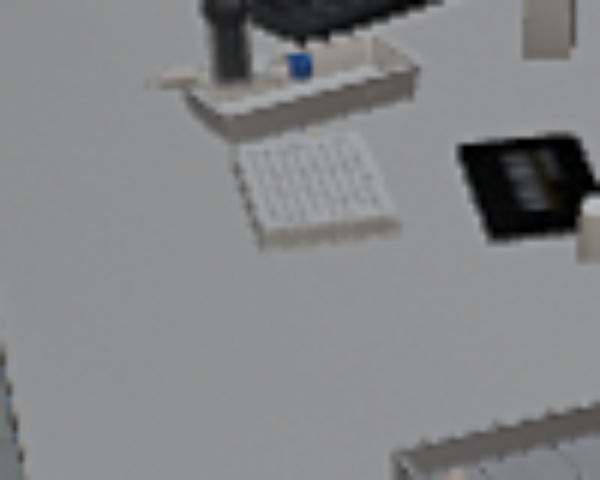

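The tube is held level, with its cap at (300,65) in the crop. Next I'll carry it over the tray.

Run:
```python
from h import *
p=C-.058*X
env.reach([*p,.25],q(YT));st("over")
env.movel([*p,.185],.15);s=st("hover")
a,_=camera("top");b,_=camera("side")
im=np.zeros((480,800,3),np.uint8)
im[:,:400]=cv2.resize(a[215:311,280:360],(400,480),interpolation=cv2.INTER_CUBIC);im[:,400:]=cv2.resize(b[175:271,280:360],(400,480),interpolation=cv2.INTER_CUBIC);cv2.imwrite("pics/hover.png",im)
```

```text
over 8.03 tcp [ 0.5402 -0.0612  0.25  ] F [ 0.95  1.4  -0.99] open 0.0092 gf 25.1
hover 8.61 tcp [ 0.5406 -0.0624  0.1854] F [0.11 0.05 1.02] open 0.0092 gf 25.1
```

View pics/hover.png

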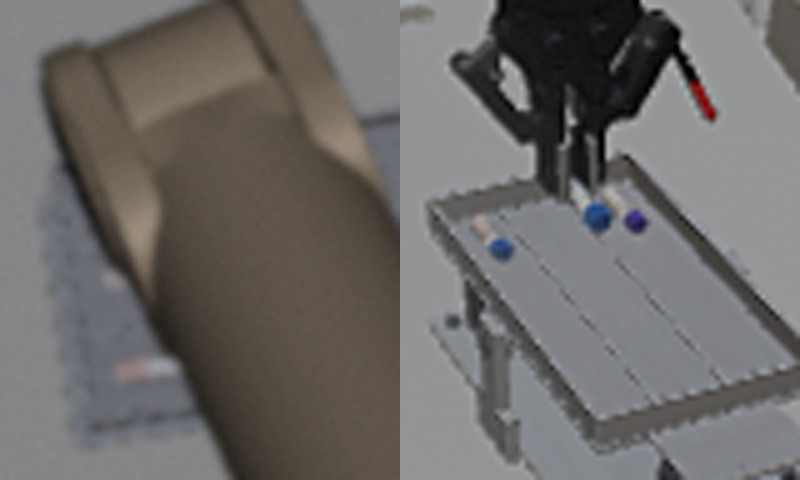

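In the side view the cap is at (598,217) in the crop. Projected down to the floor it falls about 3 mm right of the lane's middle, between the ribs at roughly x=553 and x=629. I'll shift it by -3 mm in tray y and lower it.

Run:
```python
from h import *
p=C-.058*X-.003*Y
env.movel([*p,.165],.1)
f0=st("pre")["force"]
hit=env.movel([*p,.1518],.03,stop_force=4);st(f"down {hit}")
b,_=camera("side")
cv2.imwrite("pics/down.png",cv2.resize(b[185:265,280:360],(560,560),interpolation=cv2.INTER_CUBIC))
```

```text
pre 9.06 tcp [ 0.537  -0.0639  0.1648] F [ 0.39  0.31 -0.85] open 0.0089 gf 25.1
down True 9.55 tcp [ 0.5373 -0.0639  0.1514] F [-1.27 -0.63  4.79] open 0.0088 gf 25.6
```

View pics/down.png

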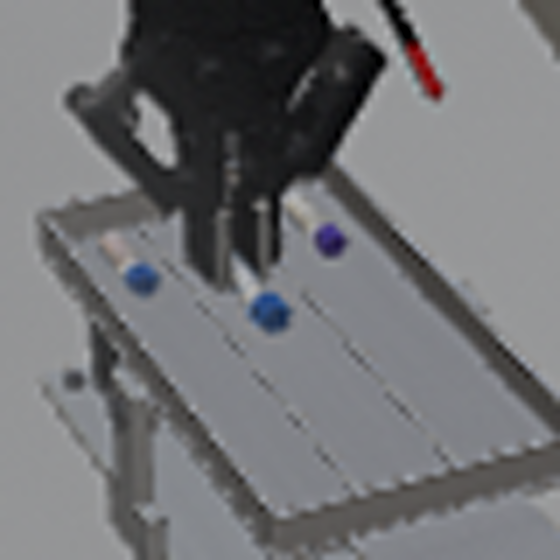

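The tube is in the middle lane, with its cap at (270,312) between the ribs, and it is touching the floor. I'll open slightly and rise.

Run:
```python
from h import *
p=C-.058*X-.003*Y
env.grip(.022);st("open")
env.movel([*p,.24],.1);st("up")
t=C+.145*X
env.grip(.0,40)
env.reach([*t,.24],q(YT));st("over tab")
a,_=camera("side");b,_=camera("top")
im=np.zeros((480,800,3),np.uint8)
im[:,:400]=cv2.resize(b[215:311,280:360],(400,480),interpolation=cv2.INTER_CUBIC);im[:,400:]=cv2.resize(a[185:305,280:380],(400,480),interpolation=cv2.INTER_CUBIC);cv2.imwrite("pics/placed.png",im)
```

```text
open 9.88 tcp [ 0.5371 -0.0639  0.1512] F [ 1.4  -0.57  4.55] open 0.0222 gf 2.0
up 10.93 tcp [ 0.5369 -0.0639  0.2394] F [ 0.22 -0.16 -0.32] open 0.022 gf 0.0
over tab 12.09 tcp [ 0.5744 -0.2622  0.2399] F [-0.15  0.79  0.12] open 0.0002 gf 0.0
```

View pics/placed.png

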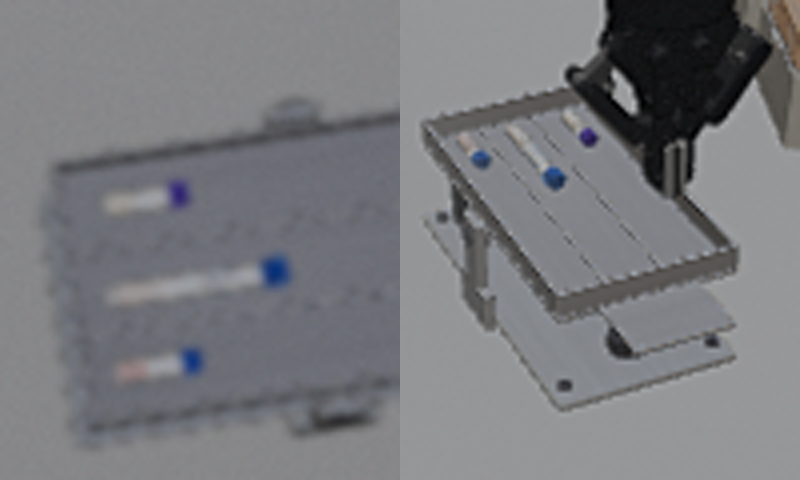

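The stray tube lies lengthwise in the middle lane, cap at (277,272) in the left crop, with both small tubes undisturbed. Next I'll press the tab, following its arc.

```bash
cat > press.py <<'E'
from h import *
Y3=np.array([*Y,0.]);H=np.array([*C,.070])
def pose(t,gap=0.,r=.145):
    R=Rn.from_rotvec(Y3*t)
    return list(H+R.apply(np.array([*(X*r),.006+env.nose_length+gap]))),q(YT,Y3,t)
def axial(t,n=4):
    up=Rn.from_rotvec(Y3*t).apply([0,0,1.]);v=[]
    for _ in range(n): env.dwell(.015);v.append(np.array(env.get_state()["force"])@up)
    return float(np.mean(v)),float(np.max(v))
def go(t,gap=0.,v=.03): p,r=pose(t,gap);env.movel(p,v,rot=r)
E
python3 - <<'E'
from press import *
for t in(0,.2,.38):
    p,r=pose(t);print(kin.inverse_kinematics(p,r))
p,r=pose(0,.015);env.movel(p,.15,rot=r);b,_=axial(0,8);print("base",b)
p,r=pose(0,-.002);print("touch",env.movel(p,.02,stop_force=2.5));st()
t=.01;log=[]
while t<.42:
    go(t);f,mx=axial(t,3);f-=b;log.append((round(t,3),round(f,1)))
    if f>5.5:break
    t+=.012 if t<.22 else .006
print(log);st("end")
E
```

```text
[ 0.80712149  0.67794012 -0.66777886  1.74776687  0.51893544  0.89963556
  0.0837914 ]
[ 0.90118033  0.79779462 -0.72131306  1.66180923  0.38853352  0.96440437
  0.24900024]
[ 0.95615578  0.91101414 -0.75046119  1.58331034  0.28625913  1.04013666
  0.36939414]
base 0.06070497173349702
touch False
 13.98 tcp [ 0.5743 -0.2634  0.1465] F [ 0.06 -0.62  0.83] open 0.0004 gf 0.0
[(0.01, -0.4), (0.022, 0.4), (0.034, 0.9), (0.046, 0.8), (0.058, 0.4), (0.07, 0.1), (0.082, 0.6), (0.094, 0.5), (0.106, 0.9), (0.118, 1.1), (0.13, 0.7), (0.142, 0.4), (0.154, 0.8), (0.166, 0.7), (0.178, 0.6), (0.19, 0.6), (0.202, 0.2), (0.214, 0.6), (0.226, 0.5), (0.232, 0.8), (0.238, 1.1), (0.244, 1.0), (0.25, 0.4), (0.256, 0.3), (0.262, 1.3), (0.268, 0.8), (0.274, 0.6), (0.28, 1.0), (0.286, 0.9), (0.292, 0.4), (0.298, 0.8), (0.304, 1.2), (0.31, 4.3), (0.316, 7.3)]
end 24.18 tcp [ 0.5777 -0.2808  0.1003] F [-0.15 -1.98  6.77] open -0.0001 gf 3.3
```

Run:
```python
from press import *
b=.06;t=.3185;go(t,v=.01);log=[]
while len(log)<40:
    f,mx=axial(t,6);f-=b;log.append((round(env.get_state()["time"],2),round(f,1),round(mx,1)))
    if abs(10-f)>.8: t+=np.clip((10-f)*.0012,-.003,.003);go(t,v=.01)
    if len(log)>30 and all(abs(l[1]-10)<1.6 for l in log[-25:]) and log[-1][0]-log[-25][0]>2.6:break
print(log,t)
a,_=camera("side");b_,_=camera("top")
im=np.zeros((480,800,3),np.uint8)
im[:,:400]=cv2.resize(b_[215:311,300:380],(400,480),interpolation=cv2.INTER_CUBIC);im[:,400:]=cv2.resize(a[185:305,280:380],(400,480),interpolation=cv2.INTER_CUBIC);cv2.imwrite("pics/press.png",im)
```

```text
[(24.53, 8.1, 8.7), (24.88, 9.6, 10.2), (24.98, 10.0, 10.4), (25.08, 9.4, 10.3), (25.18, 9.6, 10.0), (25.28, 9.3, 10.1), (25.38, 9.1, 9.9), (25.73, 10.4, 10.7), (25.83, 10.5, 11.4), (25.93, 10.8, 11.2), (26.03, 10.4, 11.4), (26.13, 10.0, 11.1), (26.23, 10.5, 11.6), (26.33, 10.4, 10.8), (26.43, 10.0, 10.5), (26.53, 10.6, 11.4), (26.63, 10.2, 11.6), (26.73, 10.2, 10.9), (26.83, 10.3, 11.7), (26.93, 10.5, 11.0), (27.03, 10.3, 10.9), (27.13, 10.6, 12.1), (27.23, 10.5, 11.4), (27.33, 10.5, 11.3), (27.43, 10.3, 10.9), (27.53, 10.3, 10.9), (27.63, 10.5, 10.9), (27.73, 10.0, 10.6), (27.83, 10.6, 11.7), (27.93, 10.2, 11.1), (28.03, 10.3, 10.8)] 0.3217658700712473
```

View pics/press.png

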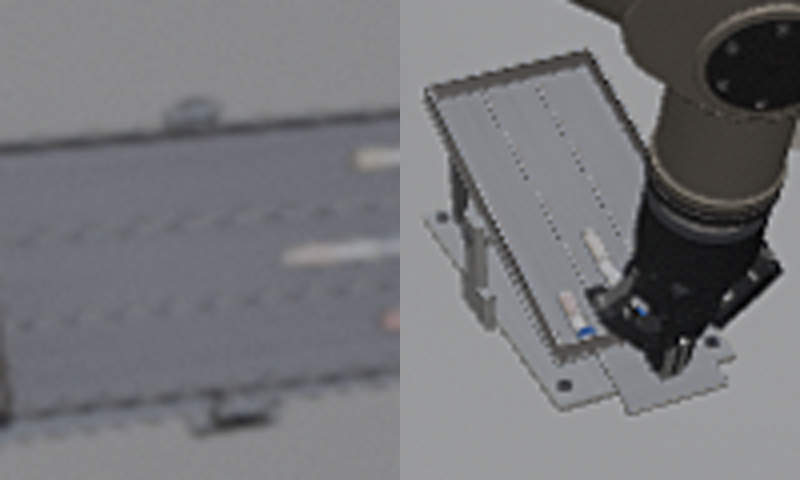

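All three tubes have slid to the tab end, and the press held at about 10 N for more than 2.5 s. I'll withdraw along the tool axis, check and hand in if it looks right.

Run:
```python
from press import *
go(.3218,.03,.04);go(.3218,.13,.15);s=st("away")
p=np.array(s["tcp_pos"]);
env.movel([p[0]-.05,p[1]-.22,.32],.25);st("clear")
a,_=camera("side");b_,_=camera("top")
im=np.zeros((480,800,3),np.uint8)
im[:,:400]=cv2.resize(b_[215:311,335:415],(400,480),interpolation=cv2.INTER_CUBIC);im[:,400:]=cv2.resize(a[185:305,280:380],(400,480),interpolation=cv2.INTER_CUBIC);cv2.imwrite("pics/end.png",im)
```

```text
away 29.85 tcp [ 0.5837 -0.3207  0.221 ] F [-0.09  0.62 -0.27] open -0.0 gf 0.0
clear 30.98 tcp [ 0.5341 -0.5393  0.3193] F [ 0.13  0.15 -0.2 ] open 0.0 gf 0.0
```

View pics/end.png

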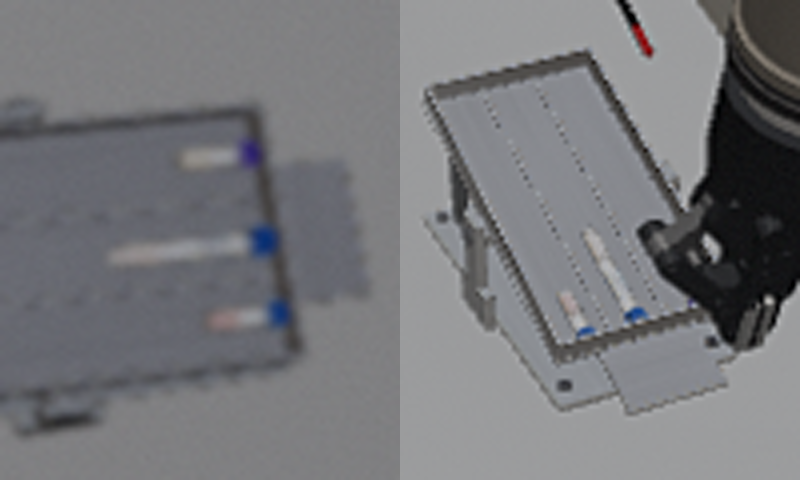

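All three caps rest against the tab-end wall, at (250,153), (265,240) and (280,313) in the top crop. The tray is still tipped and the arm is clear.

```bash
python3 -c "
from cell import job;print(job.job_done())"
```

```text
the job is handed in; nothing more can be done
None
```

The job is handed in: the stray tube was laid in the middle lane, the tab was held on its stop at about 10 N (12 N peak reading) for over 2 s, all three tubes slid to the tab end, and the tray was left tipped at about 31 s.

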